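# Unhitch the tongue and hold it off the ball

## Task

Unhitch the tongue on the test stand: take the safety pin out of it and leave the pin in the parts tray, then pull the black latch grip sideways against its spring while the tongue is still down, and lift the tongue off the ball. Finish holding the tongue up by the grip, its ball end about 80 mm higher than it was (at least 60 mm), so that the ball can be inspected; do not let go, and leave everything else on the bench where it is.

Things in the scene. Friction and masses are not known exactly. Their poses are not given: they have to be found in the camera images.
- hitch: Trailer hitch test stand, bolted to the bench: grey base plate (300 x 120 x 10 mm), a 50 mm steel ball near one end, a pivot bracket near the other. Origin: on the bench, straight below the ball. x runs along the tongue from pivot to ball; y is the way the latch is pulled open; z up. Ball centre 70 mm, ball top 95 mm above the bench.
- tongue: The tongue: dark steel bar 60 mm wide, 28 mm thick, top 106 mm above the bench, ending in the coupler. Origin: middle of its pivot axis (parallel to the hitch's y; x -200, z 92 mm in the hitch's frame), between bracket cheeks 115 mm tall. Axes as the hitch's when down; raised, it pitches about y (ball end up), at most 0.7 rad, and falls back when let go. With the latch it weighs 0.8 kg; raising takes about 5 N at the grip.
- coupler (a point): Centre of the coupler, an open dark steel channel 90 mm long, 68 mm wide, over the ball at the end of the tongue; fixed to the tongue, 200 mm from its pivot, at the ball's centre (70 mm above the bench) when seated. Axes as the tongue's. With the latch shut it rises only about 4 mm before the jaw catches under the ball.
- latch (a joint): Slide of the latch across the coupler, m: 0 = shut (jaw under the ball), 0.016 = fully pulled along the tongue's +y. A spring pulls it shut: 5 N at 0, 10.5 N at the stop. The jaw is clear of the ball from 0.009 on. With the safety pin in, it stops after 3 to 6 mm.
- latch_grip (a point): Centre of the latch's upright black grip block (24 mm along x, 18 mm along y, 51 mm tall), to be pinched across y from above. With the tongue down: 140 mm above the bench, block from 114 to 165 mm; latch shut: straight above the ball. Moves with latch and tongue; axes as the tongue's. A flat steel plate (top at 114 mm) surrounds its foot.
- pin: Steel safety pin upright in a loose bore (12 mm wide, 22 mm deep) in the top of the tongue, where it blocks the latch: hitch frame x -70, y +17 mm, foot at z 84 mm. Shank 10 mm thick, 36 mm long; round head on top 20 mm across, 32 mm tall; 68 mm overall, 40 to 85 g. Origin: centre of its foot; z along the pin to the head.
- pin_mid (a point): Point on the pin's axis 40 mm from its foot, about its centre of mass.
- tray: Open aluminium parts tray, fixed, 190 x 170 mm outside (x, y), 28 mm high, 4 mm walls. Left or right of the hitch. Origin: centre of its underside.
- tray_in (a point): Centre of the tray's inner floor; axes as the tray's, z up.
- switchbox: grey electrical switch box, 150 x 120 x 71 mm, loose, a bystander as big as the tray; origin: centre of its underside
- spare_ball: spare hitch ball on a 70 mm square wooden block, 87 mm tall, loose bystander; origin: centre of its underside
- grease_tin: closed round tin, 70 mm across, 60 mm tall, loose bystander; origin: centre of its underside
- wrench: 190 mm steel wrench lying flat beyond the hitch, bystander
- mug: white mug, 80 mm across, 90 mm tall, bystander; origin: centre of its underside
- carton: cardboard carton 110 x 140 x 70 mm, bystander; origin: centre of its underside
- screwdriver: 200 mm screwdriver lying flat, bystander
Things that resemble listed ones, but are neither listed nor needed, are in the scene too. Several things have the shape of the pin; the one meant has the colours described above.

How it is judged:
By the outcome, as a careful person would: the job done as asked, in the order asked, and still so for the second after the job is handed in, while the arm keeps its last pose, push and grip.
It also fails if it takes over 48 s, if anything falls off the work surface, if the arm or the gripper's body presses on something with over 40 N, if the wrist force passes 120 N, or if a joint passes its speed limit or range.

## Robot

A 6-joint arm with a two-finger parallel gripper is mounted at the origin on the work surface. World frame = base frame: x ahead of the robot, y to its left, z up, the work surface at z = 0. Lengths are in mm, angles in rad, forces in N, time in s.
With the tool pointing down it reaches from about 350 to 775 mm from the base axis. Payload 7.3 kg.
Tool frame: the origin (TCP) lies midway between the tips of the shut fingers; the grasp point (between the pads) lies 19 mm behind it; z points along the fingers, y is the direction in which the jaws open and shut (so a half turn about z gives the same grasp; the last joint's range is limited). The gripper opens to 92 mm and grips with 3 to 60 N. Pads are 19 mm wide; open, the fingers measure 130 mm over their backs; the gripper's body (75 mm by 190 mm) begins 47 mm behind the grasp point.
Start: joints at [-1.321, 0.342, 1.524, -0, 1.275, -0.146], TCP at [202.435, -484.422, 226.741] pointing down, gripper open.
Joint ranges: [-2.53, 2.53], [-0.77, 2.02], [0.04, 2.7], [-1, 4.14], [0.28, 2.66], [-3.11, 3.11]. Speed limits (rad/s): [2.57, 2.57, 3.14, 3.14, 3.14, 3.14].

## Interface

Orientations are given as [roll, pitch, yaw] about the fixed x, y, z axes, in that order (R = Rz(yaw) Ry(pitch) Rx(roll)).
In Python, from plant import sensors, imaging, ticket gives the robot as it stands. The module is installed in compiled form; this text tells all that it offers.
- The arm moves only by the tool arm_command, never from a script. Its argument "increments" is one flat list of numbers, 5 for each row, row after row: the closure, from 0 (fully open) to 1 (shut), then the shift along the tool's x, y, z in mm, then the turn about the tool's z in degrees. In form: [hand, dx, dy, dz, spin, hand, dx, dy, dz, spin, ...]. A call has 1 to 20 rows; each row is the pose to reach, as a shift and turn from the pose commanded when the call began, along the tool's axes at that moment; what a row does not reach only later rows make up. A row lasts 1/8 s, in which the tool goes at most 62.5 mm and 10.7 degrees, less where a joint would pass 70% of its speed; a pose out of reach is approached as far as the arm can. A call with a gripper value outside its range is refused whole. The fingers move at their own pace and stop on an object; the grip force is fixed at half the most. Time passes only in rows, so rows that repeat a pose let the fingers close. It gives the time, the measured TCP pose, the force and the opening at its end, in the units of the state.
- sensors.get_obs(): the state, without advancing time (a new reading comes with each control period).
- imaging.capture(name): name is "side" or "top"; returns the picture (480x640x3 uint8, blue, green, red); there is no depth.
- imaging.calibration(name): a dict with "fx", "fy", "cx", "cy" (pixels), "world_to_cam" (4x4, takes a point from world to camera coordinates). Camera axes: x right, y down, z forward; pixel columns grow to the right and rows downward; lengths in mm; the calibration is good to about 2 mm. A picture is of the moment at which its call begins. calibration takes no time and is no camera call.
- ticket.close_job(): hands the job in, once; it reports no verdict.
The state is a dict: "time": time; "joint_positions": joint angles; "dq": joint speeds; "tau": joint torques, N m; "tool_pos": TCP position; "tcp_rot": TCP orientation; "contact_force": force on the tool from outside, world axes, zero at the start; "moment": the same for the moment, N m; "grip_width": finger opening in mm.
Only numpy, scipy, OpenCV 4.12 (cv2) and the standard library are available. Lean on these libraries where they do the work, as an engineer would, in place of code of your own. Each camera call takes 0.05 s, during which the arm holds its last target. There are 200 camera calls.

## Working session

There is one attempt and no reset: what is moved stays moved. The work goes in short steps, Python scripts to look and compute and a tool call to move; the robot and the scene stay as the last step left them, time stands still between calls to the robot, and variables do not carry over. Pictures are saved under pics/ and viewed, about 8 in all and at most 12, crops included, and the job is handed in when it is done.

Besides the shell and the picture viewer there is one more tool, called after "Emit:" as name(argument=value, ...) on one line, values as JSON. arm_command: Moves the arm, as the interface text tells. Its arguments: {"type":"object","properties":{"increments":{"type":"array","items":{"type":"number"}}},"required":["increments"]}

```bash
mkdir -p pics; python3 - <<'E'
from plant import sensors, imaging
import cv2
for n in("top","side"):
    cv2.imwrite(f"pics/{n}0.png",imaging.capture(n)); c=imaging.calibration(n); print(n,c)
o=sensors.get_obs();print({k:o[k] for k in("time","tool_pos","tcp_rot","contact_force","grip_width")})
E
```

```text
top {'fx': 441.5156373915206, 'fy': 441.5156373915206, 'cx': 317.9848458046557, 'cy': 239.9710102756689, 'world_to_cam': array([[ 8.13172480e-03, -9.99966242e-01,  1.17865383e-03,
        -7.05056554e+00],
       [-9.90584555e-01, -8.21650791e-03, -1.36655511e-01,
         5.81279586e+02],
       [ 1.36660582e-01, -5.63112772e-05, -9.90617929e-01,
         1.18307738e+03],
       [ 0.00000000e+00,  0.00000000e+00,  0.00000000e+00,
         1.00000000e+00]])}
side {'fx': 512.6708545981647, 'fy': 512.6708545981647, 'cx': 317.21435967408377, 'cy': 238.24705611733083, 'world_to_cam': array([[-9.56326319e-01, -2.91377020e-01, -2.32250577e-02,
         5.31985432e+02],
       [-1.32409443e-01,  5.02672623e-01, -8.54276287e-01,
         1.54352718e+02],
       [ 2.60591080e-01, -8.13891680e-01, -5.19300128e-01,
         1.00604126e+03],
       [ 0.00000000e+00,  0.00000000e+00,  0.00000000e+00,
         1.00000000e+00]])}
{'time': 0.1, 'tool_pos': array([ 202.35954863, -484.06096617,  226.13187407]), 'tcp_rot': array([-3.14027813e+00, -2.13316132e-04,  3.95804560e-01]), 'contact_force': array([ 1.63586794e-04,  5.61138820e-01, -7.84186486e-02]), 'grip_width': 91.85548629217598}
```

View pics/top0.png

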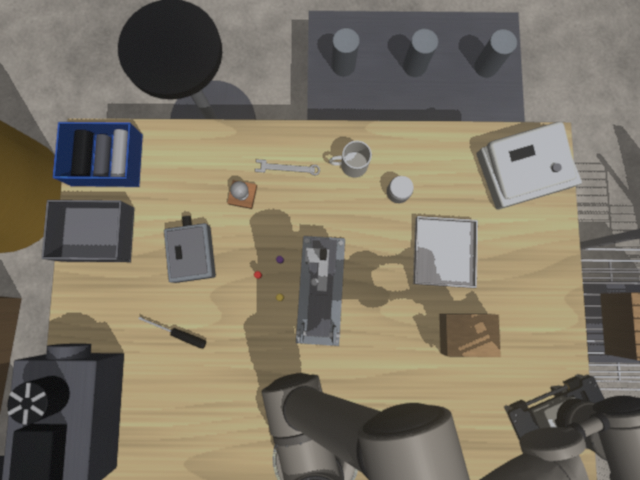

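View pics/side0.png

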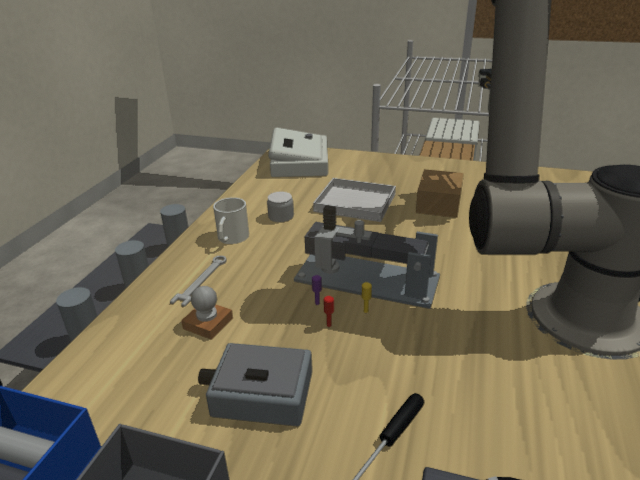

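The top view shows the hitch at about (322,290), ball end away from the robot, with the tray at (446,251). The side view shows the black grip at (329,217) and the pin at (359,230). Enlarged crops next.

```bash
python3 - <<'E'
import cv2
t=cv2.imread("pics/top0.png")[225:355,280:360]; s=cv2.imread("pics/side0.png")[175:310,280:460]
cv2.imwrite("pics/tc.png",cv2.resize(t,None,fx=4.5,fy=4.5,interpolation=cv2.INTER_CUBIC))
cv2.imwrite("pics/sc.png",cv2.resize(s,None,fx=4.4,fy=4.4,interpolation=cv2.INTER_CUBIC))
E
```

```text
(no output)
```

View pics/tc.png

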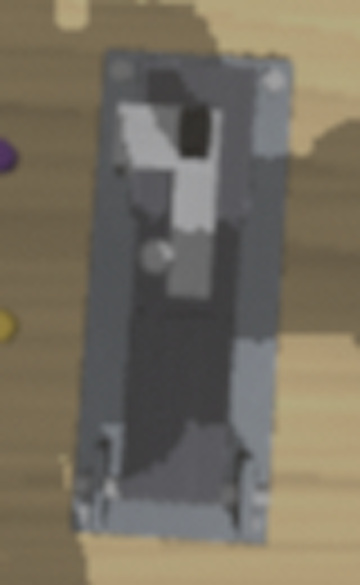

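View pics/sc.png

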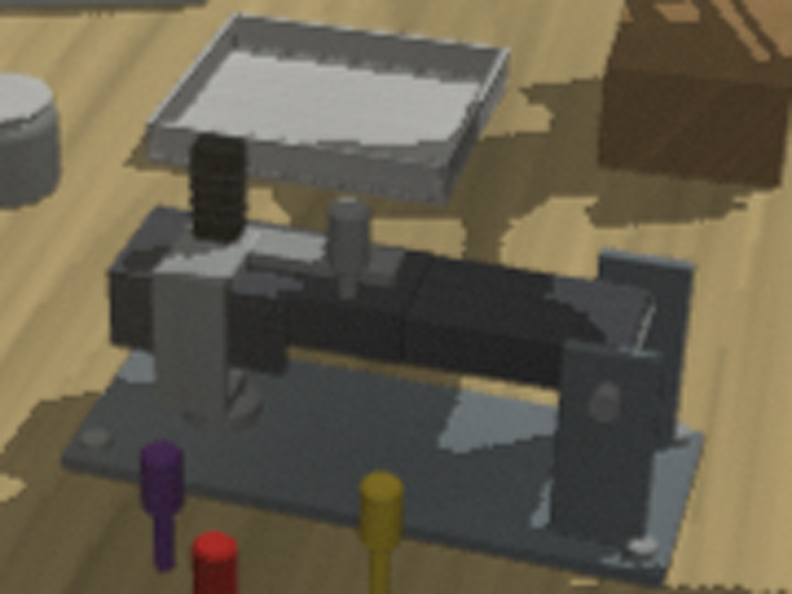

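The top crop puts the plate corners at (105,52), (293,60), (265,543) and (75,530), the pin head at about (156,253) and the grip top at about (195,120). The side crop puts the pin top at about (350,206) and the grip top at about (219,142). The silver pin sits on the +y (left) side, as expected.

```bash
cat > h.py <<'E'
import numpy as np, cv2
from plant import sensors, imaging
C={n:imaging.calibration(n) for n in("top","side")}
def K(c): return np.array([[c["fx"],0,c["cx"]],[0,c["fy"],c["cy"]],[0,0,1]])
P={n:K(c)@np.array(c["world_to_cam"])[:3] for n,c in C.items()}
def proj(n,p): q=P[n]@np.append(p,1); return q[:2]/q[2]
def tri(t,s):
    X=cv2.triangulatePoints(P["top"],P["side"],np.float64(t).reshape(2,1),np.float64(s).reshape(2,1))[:,0]; X=X[:3]/X[3]
    return X, np.linalg.norm(proj("top",X)-t), np.linalg.norm(proj("side",X)-s)
def onz(n,uv,z):
    M=P[n]; H=np.column_stack([M[:,0],M[:,1],M[:,2]*z+M[:,3]]); q=np.linalg.solve(H,[*uv,1]); return q[:2]/q[2]
T=lambda u,v:np.array([u/4.5+280-.4,v/4.5+225-.4]); S=lambda u,v:np.array([u/4.4+280-.4,v/4.4+175-.4])
E
python3 - <<'E'
from h import *
np.set_printoptions(precision=1,suppress=True)
c=[onz("top",T(*p),10) for p in((105,52),(293,60),(265,543),(75,530))]
print("plate",c,np.mean(c,0)); a=(c[0]+c[1])/2-(c[2]+c[3])/2; print("len",np.linalg.norm(a),"yaw",np.arctan2(a[1],a[0]))
cs=[onz("side",S(*p),10) for p in((65,463),(660,578),(702,437))];print("plate side",cs)
print("pin",tri(T(156,253),S(350,206)))
print("grip",tri(T(195,120),S(219,142)))
t=[(416,216),(476.5,218.5),(475,287.5),(414,284)]
c=[onz("top",p,28) for p in t];print("tray top",c,np.mean(c,0))
c=[onz("side",S(*p),28) for p in((237,14),(509,48),(443,173),(150,125))];print("tray side",c,np.mean(c,0))
print("cam",[-np.array(C[n]["world_to_cam"])[:3,:3].T@np.array(C[n]["world_to_cam"])[:3,3] for n in C])
# grip base & pin via model
for n in P: print(n)
E
```

```text
plate [array([596. ,  40.6]), array([591.9, -78.1]), array([293.8, -61. ]), array([300.7,  55.1])] [445.6 -10.9]
len 297.1628610542304 yaw -0.05336119943265401
plate side [array([593.9,  46.7]), array([301.5,  60.1]), array([293.9, -57.1])]
pin (array([462.4,   5.9, 152.6]), np.float64(0.4109143712395903), np.float64(0.37335415849190845))
grip (array([532.8, -15.4, 166.1]), np.float64(1.250975538165136), np.float64(1.1080559972179709))
tray top [array([ 653.5, -278. ]), array([ 647.7, -448.4]), array([ 454.3, -436.3]), array([ 462.5, -268.3])] [ 554.5 -357.7]
tray side [array([ 641.6, -447.9]), array([ 455.8, -439.9]), array([ 464.9, -262.2]), array([ 650.2, -277.9])] [ 553.1 -357. ]
cam [array([ 414.2,   -2.2, 1251.4]), array([267. , 896.2, 666.7])]
top
side
```

Checks: pin top z 152.6 (expected 152), grip top 166 (expected 165), and pin to grip (70,-21), which matches yaw -0.05. Tray centre is about (554,-357). Next is the move over the pin.

```bash
cat >> h.py <<'E'
def inc(dst,yaw,src,syaw):
    d=np.subtract(dst,src); c,s=np.cos(syaw),np.sin(syaw)
    return np.round([c*d[0]+s*d[1], s*d[0]-c*d[1], -d[2], -np.degrees(yaw-syaw)],1)
def st():
    o=sensors.get_obs(); print({k:np.round(o[k],3) for k in("time","tool_pos","tcp_rot","contact_force","grip_width")})
E
python3 -c "
from h import *
print(inc((462,5.5,240),-.05,(202.4,-484.4,226.7),.396))"
```

```text
[ 428.5 -351.9  -13.3   25.6]
```

Emit:
arm_command(increments=[0, 20, -16, -13, 1, 0, 60, -49, -13, 4, 0, 105, -86, -13, 7, 0, 155, -127, -13, 10, 0, 205, -168, -13, 13, 0, 255, -209, -13, 16, 0, 305, -250, -13, 19, 0, 350, -287, -13, 22, 0, 390, -320, -13, 24, 0, 415, -341, -13, 25.5, 0, 428.5, -352, -13, 25.6, 0, 428.5, -352, -13, 25.6, 0, 428.5, -352, -13, 25.6])

```text
time: 1.72
tool_pos: [461.7, 5.1, 239.5]
tcp_rot: [3.141, 0.001, -0.051]
contact_force: [0.0, 1.1, -0.4]
grip_width: 91.6
```

```bash
python3 - <<'E'
from h import *
st(); 
t=imaging.capture("top");s=imaging.capture("side")
a=cv2.resize(s[120:290,270:440],None,fx=3.5,fy=3.5,interpolation=cv2.INTER_CUBIC)
cv2.imwrite("pics/s1.png",a)
E
```

```text
{'time': np.float64(1.725), 'tool_pos': array([461.66 ,   5.051, 239.477]), 'tcp_rot': array([ 3.141e+00,  1.000e-03, -5.100e-02]), 'contact_force': array([ 0.024,  1.144, -0.363]), 'grip_width': np.float64(91.569)}
```

View pics/s1.png

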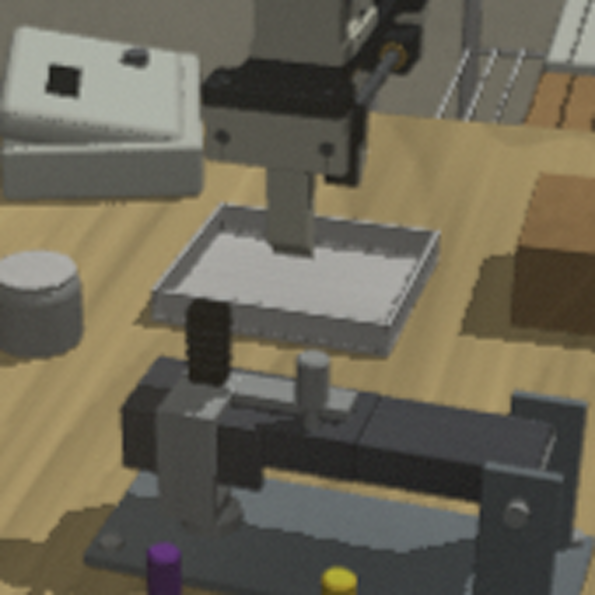

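The picture shows the finger straddling the pin line, tip at about (292,252) and pin head at (313,357), with a clear way down. Descending, closing and lifting a little.

Emit:
arm_command(increments=[0, 0, 0, 20, 0, 0, 0, 0, 50, 0, 0, 0, 0, 80, 0, 0, 0, 0, 105, 0, 0, 0, 0, 115, 0, 0, 0, 0, 115, 0, 0.5, 0, 0, 115, 0, 0.7, 0, 0, 115, 0, 0.85, 0, 0, 115, 0, 1, 0, 0, 115, 0, 1, 0, 0, 115, 0, 1, 0, 0, 115, 0, 1, 0, 0, 115, 0])

```text
time: 3.45
tool_pos: [462.1, 5.6, 124.7]
tcp_rot: [3.142, 0.0, -0.051]
contact_force: [0.1, 0.2, 0.3]
grip_width: 26.1
```

Emit:
arm_command(increments=[1, 0, 0, 0, 0, 1, 0, 0, 0, 0, 1, 0, 0, 0, 0, 1, 0, 0, 0, 0])

```text
time: 3.95
tool_pos: [462.1, 5.5, 124.7]
tcp_rot: [3.141, 0.0, -0.051]
contact_force: [-0.8, 0.3, -0.7]
grip_width: 18.9
```

Emit:
arm_command(increments=[1, 0, 0, -3, 0, 1, 0, 0, -8, 0, 1, 0, 0, -15, 0, 1, 0, 0, -25, 0, 1, 0, 0, -35, 0, 1, 0, 0, -50, 0, 1, 0, 0, -65, 0, 1, 0, 0, -80, 0, 1, 0, 0, -90, 0, 1, 0, 0, -90, 0])

```text
time: 5.2
tool_pos: [462.5, 5.5, 215.5]
tcp_rot: [3.141, -0.002, -0.051]
contact_force: [0.0, -0.0, 0.0]
grip_width: 19.1
```

```bash
python3 - <<'E'
from h import *
st(); print(inc((554,-357,215),-.05,(462,5.5,215),-.05))
s=imaging.capture("side")
cv2.imwrite("pics/s2.png",cv2.resize(s[120:290,270:440],None,fx=3.5,fy=3.5,interpolation=cv2.INTER_CUBIC))
E
```

```text
{'time': np.float64(5.2), 'tool_pos': array([462.465,   5.502, 215.474]), 'tcp_rot': array([ 3.141e+00, -2.000e-03, -5.100e-02]), 'contact_force': array([ 0.023, -0.036,  0.03 ]), 'grip_width': np.float64(19.15)}
[110.  357.4  -0.   -0. ]
```

View pics/s2.png

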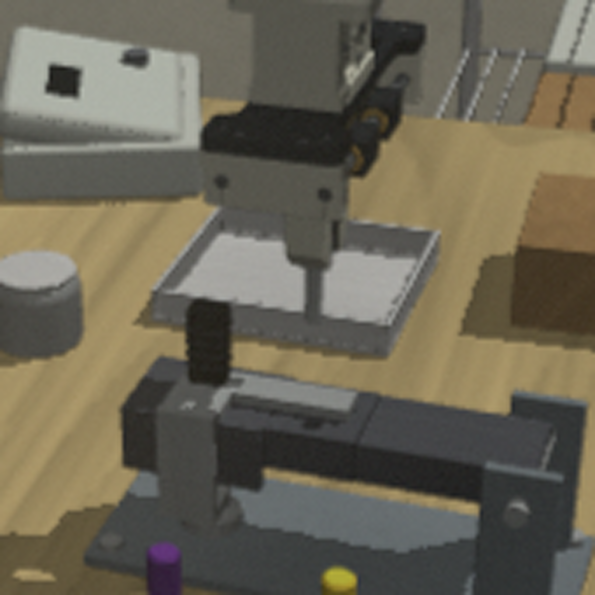

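The pin is in the hand, its shank hanging at about (314,300) in the crop, and the bore at (313,423) is empty. Carrying it to the tray.

Emit:
arm_command(increments=[1, 4, 12, 0, 0, 1, 12, 40, 0, 0, 1, 25, 80, 0, 0, 1, 38, 123, 0, 0, 1, 51, 166, 0, 0, 1, 64, 209, 0, 0, 1, 78, 252, 0, 0, 1, 90, 292, 0, 0, 1, 100, 325, 10, 0, 1, 107, 347, 30, 0, 1, 110, 357, 60, 0, 1, 110, 357, 90, 0, 1, 110, 357, 120, 0, 1, 110, 357, 145, 0, 1, 110, 357, 158, 0, 1, 110, 357, 164, 0, 1, 110, 357, 164, 0])

```text
time: 7.38
tool_pos: [553.9, -356.9, 50.9]
tcp_rot: [3.141, -0.0, -0.051]
contact_force: [0.5, -0.2, -0.1]
grip_width: 19.0
```

Emit:
arm_command(increments=[1, 0, 0, 2, 0, 1, 0, 0, 4, 0, 1, 0, 0, 5, 0, 1, 0, 0, 5, 0])

```text
time: 7.88
tool_pos: [553.8, -356.6, 45.8]
tcp_rot: [3.142, -0.0, -0.051]
contact_force: [0.7, -0.2, -1.1]
grip_width: 19.3
```

Foot within about 1–2 mm of the floor. Releasing gently, then up.

Emit:
arm_command(increments=[0.7, 0, 0, 0, 0, 0.7, 0, 0, 0, 0, 0.6, 0, 0, 0, 0, 0.4, 0, 0, 0, 0, 0.2, 0, 0, 0, 0, 0, 0, 0, 0, 0, 0, 0, 0, 0, 0, 0, 0, 0, 0, 0, 0, 0, 0, -15, 0, 0, 0, 0, -40, 0, 0, 0, 0, -80, 0, 0, 0, 0, -120, 0, 0, 0, 0, -160, 0, 0, 0, 0, -185, 0, 0, 0, 0, -190, 0])

```text
time: 9.75
tool_pos: [554.4, -357.1, 238.9]
tcp_rot: [3.138, -0.004, -0.051]
contact_force: [0.5, -0.8, 0.6]
grip_width: 91.8
```

```bash
python3 - <<'E'
from h import *
st(); print(inc((532,-15,236),-.05,(554,-357,236),-.05))
s=imaging.capture("side")
cv2.imwrite("pics/s3.png",cv2.resize(s[120:290,270:440],None,fx=3.5,fy=3.5,interpolation=cv2.INTER_CUBIC))
E
```

```text
{'time': np.float64(9.75), 'tool_pos': array([ 554.392, -357.061,  238.938]), 'tcp_rot': array([ 3.138, -0.004, -0.051]), 'contact_force': array([ 0.538, -0.837,  0.643]), 'grip_width': np.float64(91.798)}
[ -39.1 -340.5    0.    -0. ]
```

View pics/s3.png

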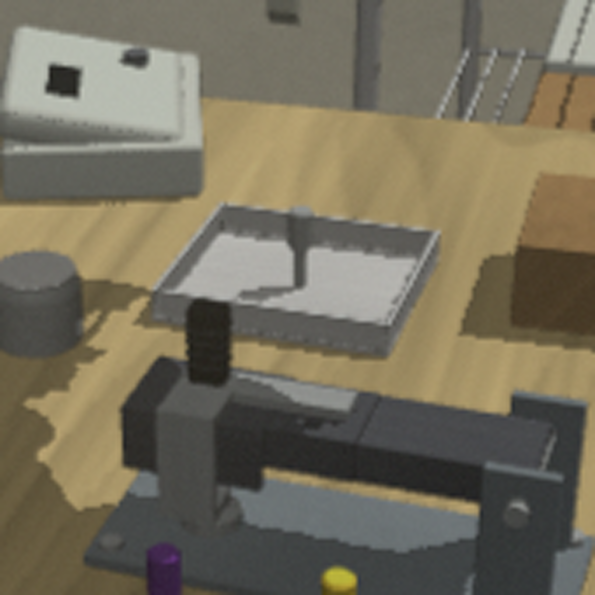

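The pin stands upright in the tray at about (300,245) in the crop, and the hitch is undisturbed. Moving to the grip.

Emit:
arm_command(increments=[0, -1, -10, 0, 0, 0, -4, -35, 0, 0, 0, -8, -75, 0, 0, 0, -13, -115, 0, 0, 0, -18, -160, 0, 0, 0, -23, -205, 0, 0, 0, -28, -250, 0, 0, 0, -33, -290, 0, 0, 0, -37, -322, 0, 0, 0, -39, -337, 0, 0, 0, -39, -340.5, 0, 0, 0, -39, -340.5, 20, 0, 0, -39, -340.5, 50, 0, 0, -39, -340.5, 80, 0, 0, -39, -340.5, 102, 0, 0, -39, -340.5, 112, 0, 0, -39, -340.5, 112, 0, 0, -39, -340.5, 112, 0])

```text
time: 12.05
tool_pos: [532.8, -14.9, 124.6]
tcp_rot: [3.141, -0.002, -0.051]
contact_force: [-0.9, 0.3, 1.0]
grip_width: 91.9
```

```bash
python3 - <<'E'
from h import *
st()
s=imaging.capture("side")
cv2.imwrite("pics/s4.png",cv2.resize(s[120:290,270:440],None,fx=3.5,fy=3.5,interpolation=cv2.INTER_CUBIC))
E
```

```text
{'time': np.float64(12.05), 'tool_pos': array([532.793, -14.891, 124.576]), 'tcp_rot': array([ 3.141e+00, -2.000e-03, -5.100e-02]), 'contact_force': array([-0.928,  0.349,  0.957]), 'grip_width': np.float64(91.941)}
```

View pics/s4.png

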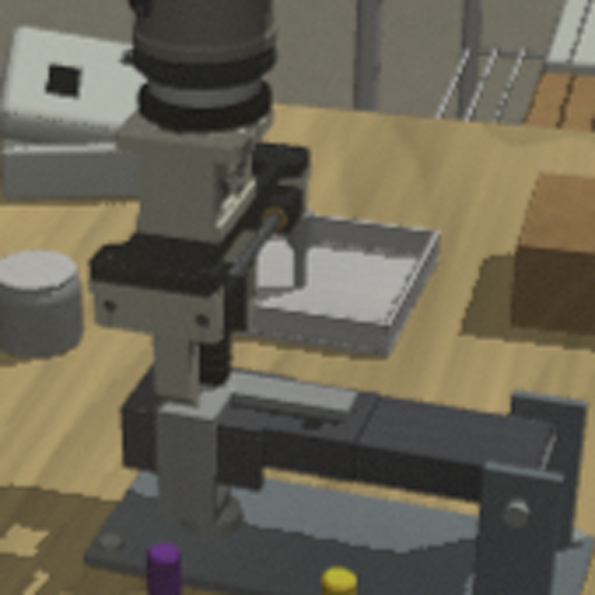

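The finger is at (177,360) and the grip at (210,360). The offset of about 31 px is the parallax expected for a finger about 50 mm nearer the camera, so the two are aligned. Closing.

Emit:
arm_command(increments=[0.5, 0, 0, 0, 0, 0.7, 0, 0, 0, 0, 0.8, 0, 0, 0, 0, 1, 0, 0, 0, 0, 1, 0, 0, 0, 0, 1, 0, 0, 0, 0, 1, 0, 0, 0, 0, 1, 0, 0, 0, 0, 1, 0, 0, 0, 0, 1, 0, 0, 0, 0, 1, 0, 0, 0, 0])

```text
time: 13.48
tool_pos: [532.2, -14.3, 123.7]
tcp_rot: [-3.141, -0.0, -0.051]
contact_force: [0.3, 3.2, 0.4]
grip_width: 18.0
```

Emit:
arm_command(increments=[1, 0, -2, 0, 0, 1, 0, -4, 0, 0, 1, 0, -6, 0, 0, 1, 0, -8, 0, 0, 1, 0, -10, 0, 0, 1, 0, -12, 0, 0, 1, 0, -13.5, 0, 0, 1, 0, -13.5, 0, 0, 1, 0, -13.5, 0, 0])

```text
time: 14.6
tool_pos: [532.8, -3.0, 123.7]
tcp_rot: [3.138, -0.0, -0.051]
contact_force: [-0.5, -7.7, -0.1]
grip_width: 18.0
```

Emit:
arm_command(increments=[1, 0, -1, 0, 0, 1, 0, -2, 0, 0, 1, 0, -2.5, 0, 0, 1, 0, -2.5, 0, 0, 1, 0, -2.5, 0, 0])

```text
time: 15.22
tool_pos: [532.9, -0.8, 123.7]
tcp_rot: [3.138, 0.0, -0.051]
contact_force: [-0.8, -8.9, -0.4]
grip_width: 17.8
```

```bash
python3 - <<'E'
from h import *
st()
s=imaging.capture("side")
cv2.imwrite("pics/s5.png",cv2.resize(s[160:280,270:390],None,fx=5,fy=5,interpolation=cv2.INTER_CUBIC))
E
```

```text
{'time': np.float64(15.225), 'tool_pos': array([532.941,  -0.81 , 123.693]), 'tcp_rot': array([ 3.138,  0.   , -0.051]), 'contact_force': array([-0.822, -8.87 , -0.399]), 'grip_width': np.float64(17.813)}
```

View pics/s5.png

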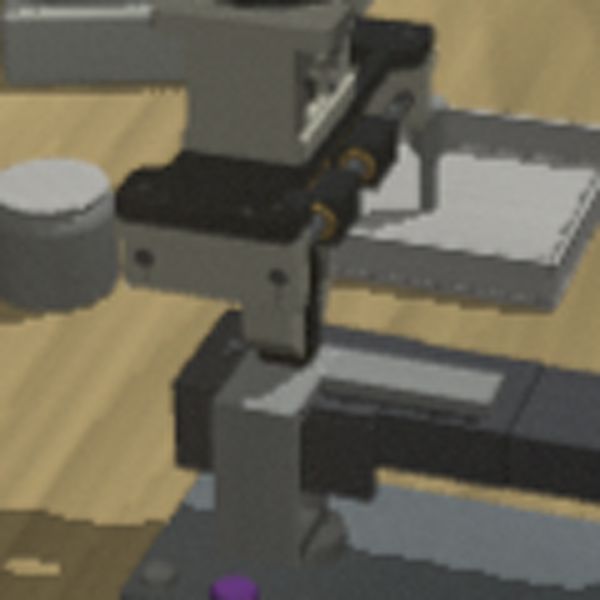

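The latch plate has shifted toward the camera and the pin-free bar moved with it; the grip travelled about 13 mm at 9 N, which fits the spring. Raising along the pivot arc.

Emit:
arm_command(increments=[1, -1.4, 0, -5, 0, 1, -2.8, 0, -9.9, 0, 1, -4.4, 0, -14.8, 0, 1, -6.1, 0, -19.7, 0, 1, -8, 0, -24.5, 0, 1, -9.9, 0, -29.3, 0, 1, -12, 0, -34, 0, 1, -14.1, 0, -38.7, 0, 1, -14.1, 0, -38.7, 0, 1, -14.1, 0, -38.7, 0])

```text
time: 16.52
tool_pos: [518.5, 0.0, 161.6]
tcp_rot: [3.138, 0.001, -0.052]
contact_force: [-0.3, -9.2, -5.1]
grip_width: 17.6
```

Emit:
arm_command(increments=[1, -2.3, 0, -4.6, 0, 1, -4.7, 0, -9.2, 0, 1, -7.3, 0, -13.7, 0, 1, -9.9, 0, -18.1, 0, 1, -12.7, 0, -22.5, 0, 1, -15.5, 0, -26.8, 0, 1, -18.5, 0, -31, 0, 1, -21.6, 0, -35.2, 0, 1, -22.5, 0, -36.3, 0, 1, -22.5, 0, -36.3, 0, 1, -22.5, 0, -36.3, 0])

```text
time: 17.9
tool_pos: [496.2, 1.2, 197.9]
tcp_rot: [3.138, 0.001, -0.051]
contact_force: [0.1, -8.8, -7.3]
grip_width: 17.9
```

```bash
python3 - <<'E'
from h import *
st()
s=imaging.capture("side"); t=imaging.capture("top")
cv2.imwrite("pics/s6.png",cv2.resize(s[110:310,260:450],None,fx=3,fy=3,interpolation=cv2.INTER_CUBIC))
E
```

```text
{'time': np.float64(17.9), 'tool_pos': array([496.151,   1.177, 197.868]), 'tcp_rot': array([ 3.138e+00,  1.000e-03, -5.100e-02]), 'contact_force': array([ 0.089, -8.773, -7.334]), 'grip_width': np.float64(17.922)}
```

View pics/s6.png

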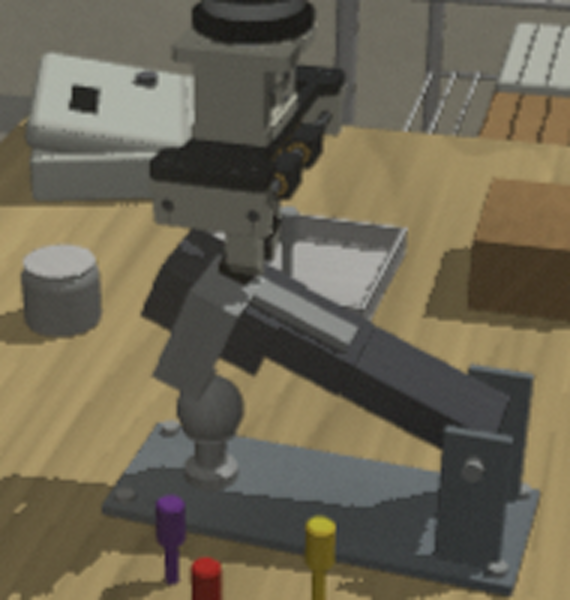

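The tongue is raised about 0.4 rad with the bare ball visible at (210,408); the gripper holds the grip at about (240,265). One hold-still check and a last look at the tray.

Emit:
arm_command(increments=[1, 0, 0, 0, 0, 1, 0, 0, 0, 0, 1, 0, 0, 0, 0, 1, 0, 0, 0, 0, 1, 0, 0, 0, 0, 1, 0, 0, 0, 0, 1, 0, 0, 0, 0, 1, 0, 0, 0, 0])

```text
time: 19.0
tool_pos: [496.2, 1.2, 197.8]
tcp_rot: [3.138, 0.001, -0.052]
contact_force: [0.1, -8.7, -5.8]
grip_width: 17.5
```

```bash
python3 - <<'E'
from h import *
st()
t=imaging.capture("top")
cv2.imwrite("pics/t7.png",cv2.resize(t[120:370,130:530],None,fx=2,fy=2,interpolation=cv2.INTER_CUBIC))
E
```

```text
{'time': np.float64(19.0), 'tool_pos': array([496.167,   1.181, 197.844]), 'tcp_rot': array([ 3.138e+00,  1.000e-03, -5.200e-02]), 'contact_force': array([ 0.095, -8.654, -5.792]), 'grip_width': np.float64(17.475)}
```

View pics/t7.png

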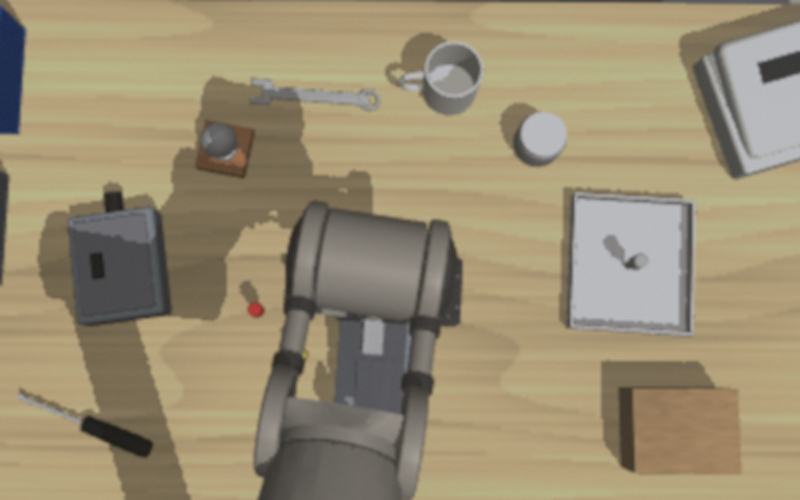

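The pin is upright in the tray at (637,262), the bystanders are where they were, and the hold is steady. Handing in.

```bash
python3 -c "
from plant import ticket
print(ticket.close_job())"
```

```text
the job is handed in; nothing more can be done
None
```

The tongue is unhitched and held up by the grip, and I handed the job in at about 19 s of the 48 s allowed. I pulled the safety pin and stood it in the tray. With the tongue still down I pulled the latch about 13.5 mm against its spring, then lifted the tongue along its pivot arc.

Last checks:
- **Height:** the tool rose 74 mm and moved back 37 mm, which means about 0.40 rad of pitch and the ball end about 80 mm up. I worked this out from the tool's travel and did not measure the coupler itself in the pictures. The side view shows the ball uncovered.
- **Hold:** over a 1 s hold the tool position moved less than 0.1 mm, with about 9 N sideways and 6 N of weight. The grip opening read 17.5 mm on the 18 mm block, down from 17.9 mm a second earlier.
- **Latch pull:** the force was slightly lower than the spring figures give for 13.5 mm (8.9 N against about 9.6 N). That suggests about 11–13.5 mm of real travel, still past the 9 mm needed to clear the ball.
- **Pin and bench:** the last top view shows the pin upright near the tray's centre and the things in view unmoved. The arm hid two of the coloured look-alike pins there, but the side view just before showed them in place.

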